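# Fetch the ivory bell from the leaned-back carton

### The arm

A 6-joint arm with a two-finger parallel gripper is mounted at the origin on the work surface. World frame = base frame: x ahead of the robot, y to its left, z up, the work surface at z = 0. Lengths are in mm, angles in rad, forces in N, time in s.
With the tool pointing down it reaches from about 275 to 750 mm from the base axis. Payload 10.2 kg.
Tool frame: the origin (TCP) lies midway between the tips of the shut fingers; the grasp point (between the pads) lies 19 mm behind it; x points along the fingers, y is the direction in which the jaws open and shut, and the axes are right-handed (so a half turn about x gives the same grasp; the last joint's range is limited). The gripper opens to 85 mm and grips with 20 to 120 N. Pads are 22 mm wide; open, the fingers measure 114 mm over their backs; the gripper's body (76 mm by 85 mm) begins 54 mm behind the grasp point. The pads swing forward as they close: fully open they stand 13 mm farther back than shut.
Start: joints at [0.897, 0.313, 1.498, -0, 1.331, -0.223], TCP at [228.748, 472.552, 231.294] pointing down, gripper open.
Joint ranges: [-2.94, 2.94], [-0.97, 2.17], [0.19, 2.56], [-1.23, 4.37], [0.02, 3.11], [-2.88, 2.88]. Speed limits (rad/s): [2.39, 2.39, 3.01, 3.14, 3.14, 3.14].

### API

Orientations are given as a unit quaternion [w, x, y, z].
In Python, from rig import ctrl gives the robot as it stands.
- The arm moves only by the tool arm_command, never from a script. Its argument "plan" is a list of rows, each a list of 5 numbers: the shift along the tool's x, y, z in m, then the turn about the tool's x in rad, then the opening, from 0 (shut) to 1 (fully open). A call has 1 to 12 rows; each row shifts and turns the commanded pose from where the row before left it, along the tool's axes as they then stand; what a row does not reach is not made up. A row lasts 1/8 s, in which the tool goes at most 62.5 mm and 10.7 degrees, less where a joint would pass 70% of its speed; a pose out of reach is approached as far as the arm can. A call with a gripper value outside its range is refused whole. The fingers move at their own pace and stop on an object; "squeeze" is the grip in N (left out, the last holds). Time passes only in rows, so rows that do not move let the fingers close. It gives the time, the measured TCP pose, the force and the opening at its end, in the units of the state.
- ctrl.sense(): the state, without advancing time (a new reading comes with each control period).
- ctrl.capture(name): name is "scene" or "side" or "wrist"; returns a dict with "color" (384x512x3 uint8, red, green, blue), "fx", "fy", "cx", "cy" (pixels), "k1" (the pictures are not rectified: a ray, as slopes to the right and down, at radius r is drawn at 1 + k1 r^2 times it, then the intrinsics apply), "xyz" and "orientation" of the camera in the world; the wrist camera has in their place "hand_eye" (4x4, takes a point from camera to tool coordinates, whose origin is the TCP and whose axes are the tool frame's). Camera axes: x right, y up, looking along -z (the intrinsics and any distortion apply to the point x, -y, -z); pixel columns grow to the right and rows downward; lengths in mm; the calibration is good to about 2 mm. A picture is of the moment at which its call begins: read the wrist's pose just before it. There is no depth.
- ctrl.finish_job(): hands the job in, once; it reports no verdict.
Trained networks look in the newest picture that a camera, given by its name, has taken for a name from the list of things; names that differ only in an ending like _2 or _b are one class to them, and where a whole thing is asked for, a point or a joint stands for the part that bears it (a point fixed in the world has none). Each returns a list of dicts, best first, with "score" (0 to 1); they miss things now and then, are a little off and sometimes report something else, mostly with a low value. They report only what shows in the picture. A call takes as long as a camera call. They do not tell look-alikes from the thing itself.
- ctrl.spot_in(camera, query): "uv" ([column, row] in pixels, amid what is visible of it).
- ctrl.regions_of(camera, query): "mask" (384x512 bool, what is visible of it) and "uv" ([column, row] in pixels, amid what is visible of it).
- ctrl.place_of(camera, query): "uv" ([column, row] in pixels: a listed point, or the origin of a listed thing).
The state is a dict: "time_s": time; "joints": joint angles; "dq": joint speeds; "tau": joint torques, N m; "eef_pos": TCP position; "ee_rot": TCP orientation; "force": force on the tool from outside, world axes, zero at the start; "wrist_torque": the same for the moment, N m; "grip_width": opening from 0.0 (shut) to 1.0 (fully open).
Only numpy, scipy, OpenCV 4.12 (cv2) and the standard library are available. Lean on these libraries where they do the work, as an engineer would, in place of code of your own. Each camera call takes 0.05 s, during which the arm holds its last target.

### The job

Push the tin flap over the carton well open, lift the ivory clarinet bell out past the dividers without turning out the black ones, and set it down gently, standing upright on its flare in the middle of the cork mat. Then push the flap fully shut again, leaving the cup, the pad slick and the key where they lie.

Things in the scene. Friction and masses are not known exactly. Their poses are not given: they have to be found in the camera images.
- carton: Fixed carton, 3 cells in a row, leaned back 25 deg: mouth looks up and to the robot. Origin on the bench; x level to the far side, y along the row, z up. Cell axes point along (-0.423,0,0.906). Outside 112 x 328 (row) x 135 deep; walls and dividers 4, floor 5, all equally high. Cells 104 x 104, centred at y -108, 0, 108; inner floor's centre x 28, z 40. Far wall has windows.
- front_rim (a point): Middle of the carton's front rim (robot side, the lower rim), at x -78, z 134 mm in the carton's frame; the far rim is at x 24, z 182 mm
- flap (a joint): Angle (rad) of the tin flap hinged on the carton's far rim. 0 = shut, lying on the mouth; grows as the free edge swings up and over to the far side; 1.57 = square to the mouth, 2.01 = upright, stop 2.1. Starts ajar. Stiff hinge (0.2 N m friction): stays where left; about 3 N at the edge moves it. Plain plate, no handle, 122 mm hinge to edge, 324 along the row, 3 thick.
- flap_hinge (a point): Middle of the flap's hinge line, which runs along the carton's y; x = 23, z = 184 mm in the carton's frame
- flap_edge (a point): Middle of the flap's free edge, 122 mm from the hinge line
- bell_ivory: Ivory clarinet bell with brass ring, the one to fetch; stands on its flare in any one of the cells, axis along the cell's, loose sideways, its top 20 mm below the rims. 110 mm tall; 76 wide at the flare, 60 at 26 up, 51 at 45 up; plain round neck 44 in diameter from 66 up to the top. 95 to 190 g. Origin: centre of its underside (flare); z from flare to neck.
- bell_black_a: Black plastic bell of the same shape and size, in another cell; stays there. Origin and axes likewise
- bell_black_b: Second black bell, in the remaining cell; stays there. Origin and axes likewise
- mat: Fixed square cork mat on the bench, 140 x 140 x 8 mm. Origin: centre of its underside; its top is 8 mm higher; z up
- cup: Pewter cup, 68 mm across, 75 mm high, loose, standing beyond the mat (far side). Origin: centre of its underside
- slick: Pad slick, a 160 mm spatula with a yellow handle, loose, lying on the bench on the robot's side of the mat, roughly along y. Origin near its middle, on the bench; length along its x
- key: Chrome clarinet key, about 108 mm long, 20 mm wide, 9 mm high, loose, lying beyond the mat beside the cup. Origin at its middle, on the bench; length along its x
Mind the look-alikes: they are no part of the job. Several things have the shape of the mat; the one meant has the colours described above.

How it is judged:
By the outcome, as a careful person would: the job done as asked, in the order asked, and still so for the second after the job is handed in, with the robot touching nothing.
It also fails if it takes over 72 s, if anything falls off the work surface, if the arm or the gripper's body presses on something with over 40 N, if the wrist force passes 120 N, or if a joint passes its speed limit or range.

## Working session

There is one attempt and no reset: what is moved stays moved. The work goes in short steps, Python scripts to look and compute and a tool call to move; the robot and the scene stay as the last step left them, time stands still between calls to the robot, and variables do not carry over. Pictures are saved under pics/ and viewed, and the job is handed in when it is done.

Besides the shell and the picture viewer there is one more tool, called after "Call:" as name(argument=value, ...), one argument or row to a line, values as JSON. arm_command: Moves the arm, as the interface text tells. Its arguments: {"type":"object","properties":{"plan":{"type":"array"},"squeeze":{"type":"number"}},"required":["plan"]}

```bash
ls; mkdir -p pics
cat > h.py <<'E'
import numpy as np, cv2, json
from scipy.spatial.transform import Rotation as R
from rig import ctrl
def q2R(q): return R.from_quat([q[1],q[2],q[3],q[0]]).as_matrix()
def cam(name):
    s=ctrl.sense(); c=ctrl.capture(name)
    if 'hand_eye' in c:
        H=np.array(c['hand_eye']); Rt=q2R(s['ee_rot']); 
        c['Rw']=Rt@H[:3,:3]; c['pw']=Rt@H[:3,3]+np.array(s['eef_pos'])
    else:
        c['Rw']=q2R(c['orientation']); c['pw']=np.array(c['xyz'])
    return c
def ray(c,uv):
    xd=(uv[0]-c['cx'])/c['fx']; yd=(uv[1]-c['cy'])/c['fy']
    x,y=xd,yd
    for _ in range(30):
        f=1+c['k1']*(x*x+y*y); x,y=xd/f,yd/f
    d=c['Rw']@np.array([x,-y,-1.]); return c['pw'],d/np.linalg.norm(d)
def onz(c,uv,z):
    p,d=ray(c,uv); return p+d*(z-p[2])/d[2]
def proj(c,P):
    q=c['Rw'].T@(np.asarray(P,float)-c['pw']); x,y=q[0]/-q[2],-q[1]/-q[2]
    f=1+c['k1']*(x*x+y*y); return np.array([c['cx']+c['fx']*x*f,c['cy']+c['fy']*y*f])
def tri(c1,u1,c2,u2):
    p1,d1=ray(c1,u1);p2,d2=ray(c2,u2)
    A=np.stack([d1,-d2],1); t=np.linalg.lstsq(A,p2-p1,rcond=None)[0]
    a,b=p1+d1*t[0],p2+d2*t[1]; return (a+b)/2,np.linalg.norm(a-b)
def save(c,n,crop=None,k=1):
    im=c['color'][:,:,::-1].copy()
    if crop: x0,y0,x1,y1=crop; im=im[y0:y1,x0:x1]
    if k!=1: im=cv2.resize(im,None,fx=k,fy=k,interpolation=cv2.INTER_CUBIC)
    cv2.imwrite('pics/'+n+'.png',im)
E
python3 - <<'E'
from h import *
for n in ['scene','side','wrist']:
    c=cam(n); save(c,n+'0',k=1.5); print(n,c['pw'],c['fx'],c['k1'],-c['Rw'][:,2])
    for q in ['carton','front_rim','flap_hinge','flap_edge','bell_ivory','bell_black_a','mat','cup','slick','key']:
        try: print(q,[(np.round(r['uv']).tolist(),round(r['score'],2)) for r in ctrl.place_of(n,q)][:4])
        except Exception as e: print(q,e)
print(ctrl.sense())
E
```

```text
pics
scene [1130.52834869  251.56632555  916.84948825] 359.72086071926265 -0.03704064646754168 [-0.53419373 -0.30496582 -0.788437  ]
carton [([332.0, 250.0], 0.95)]
front_rim []
flap_hinge [([342.0, 217.0], 0.6)]
flap_edge [([364.0, 180.0], 0.74), ([340.0, 217.0], 0.24)]
bell_ivory [([331.0, 246.0], 0.76)]
bell_black_a [([364.0, 273.0], 0.76), ([296.0, 222.0], 0.57)]
mat [([220.0, 198.0], 0.88), ([179.0, 164.0], 0.87)]
cup [([207.0, 231.0], 0.72), ([341.0, 216.0], 0.45), ([332.0, 244.0], 0.36)]
slick [([244.0, 171.0], 0.95), ([331.0, 247.0], 0.54)]
key [([331.0, 249.0], 0.69), ([184.0, 221.0], 0.53), ([206.0, 231.0], 0.16)]
side [ 644.91641255 -785.49077496  713.24799566] 397.95844898021346 -0.06521491923501213 [-0.08027217  0.78041    -0.62009403]
carton [([258.0, 183.0], 0.75)]
front_rim []
flap_hinge [([268.0, 128.0], 0.97)]
flap_edge []
bell_ivory []
bell_black_a []
mat [([250.0, 279.0], 0.87), ([216.0, 365.0], 0.83)]
cup []
slick [([198.0, 273.0], 0.61)]
key [([267.0, 129.0], 0.71), ([307.0, 304.0], 0.7)]
wrist [154.64015958 508.21771687 373.49718352] 268.3704710527918 -0.04546525321525001 [ 0.28405258 -0.13720094 -0.94894153]
carton []
front_rim []
flap_hinge []
flap_edge []
bell_ivory []
bell_black_a []
mat []
cup []
slick []
key []
{'time_s': 1.65, 'joints': array([ 8.96570236e-01,  3.12905983e-01,  1.49773192e+00, -1.18202510e-05,
        1.33100254e+00, -2.23398165e-01]), 'dq': array([ 0.00102002, -0.00110576, -0.00221821, -0.00031823, -0.00039735,
       -0.00101755]), 'tau': array([ 2.29993857e-03, -4.12175381e+01, -2.59896952e+01, -8.00984913e-05,
        5.66830022e-04,  2.53262328e-05]), 'eef_pos': array([228.7563195 , 472.53345037, 231.27908374]), 'ee_rot': array([ 0.68921471,  0.15802739,  0.68922205, -0.15806136]), 'force': array([-0.34236495, -0.34356327, -0.16847747]), 'wrist_torque': array([ 0.04844653, -0.06566959, -0.03374185]), 'grip_width': 1.0010068352652177}
```

View pics/scene0.png

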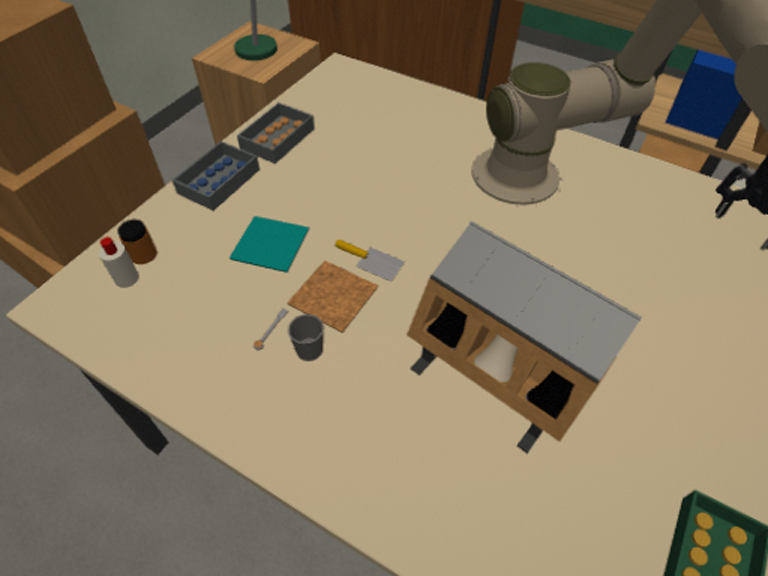

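View pics/side0.png

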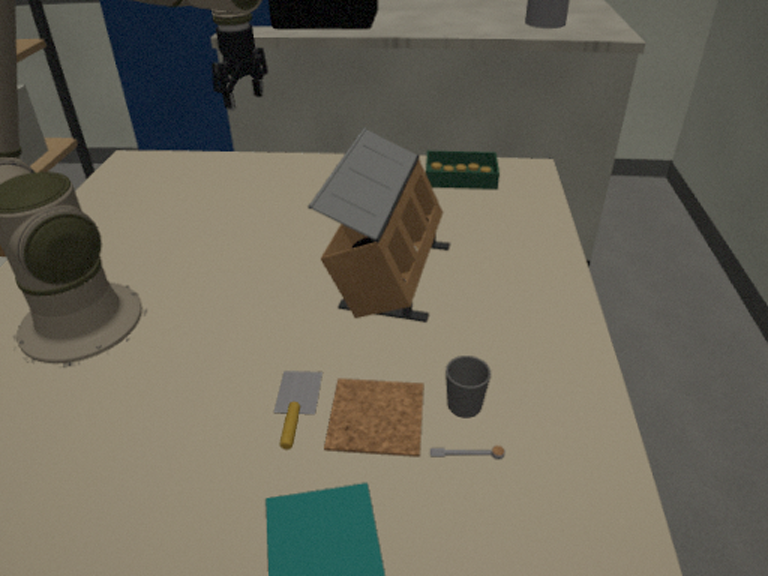

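View pics/wrist0.png

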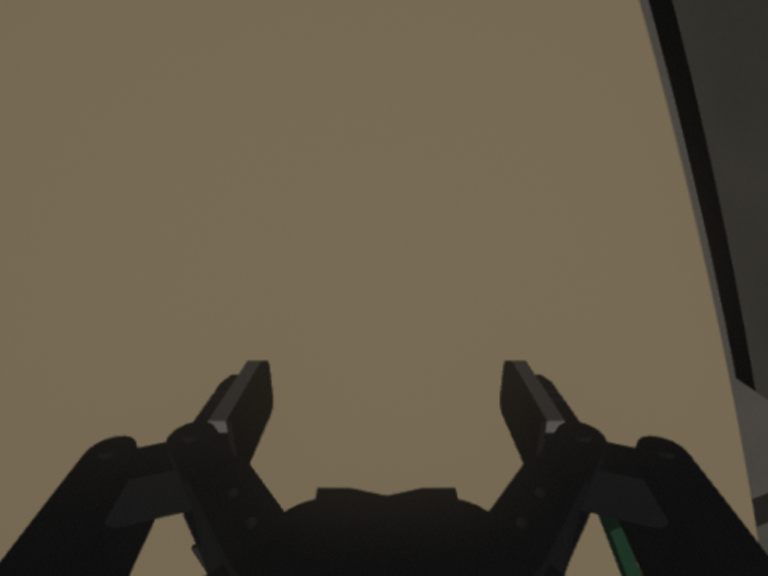

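Ivory bell shows through the middle window, scene ≈(331,240); black ones at (297,217) and (366,265). The mat candidates are cork at (221,197), and teal at (180,163). The flap is already ajar. Next, enlarged crops.

Run:
```python
from h import *
c=cam('scene'); save(c,'sceneC',(260,140,440,300),4.4)
c=cam('side'); save(c,'sideC',(190,75,310,220),4)
c=cam('scene'); save(c,'matC',(140,130,280,250),5)
```

```text
(no output)
```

View pics/sceneC.png

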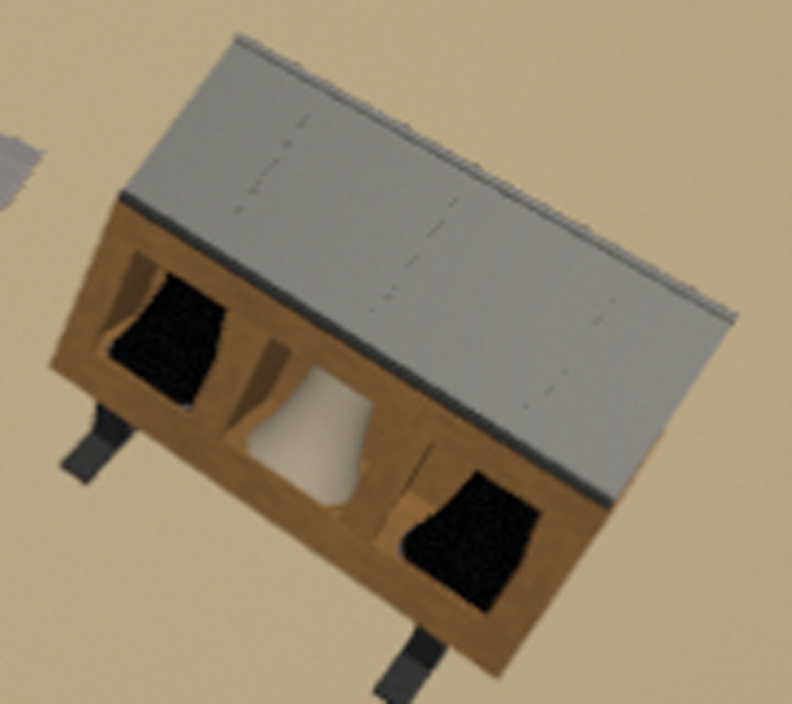

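View pics/sideC.png

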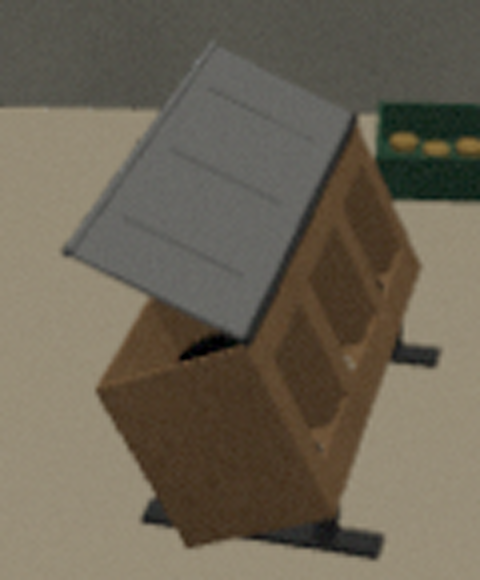

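View pics/matC.png

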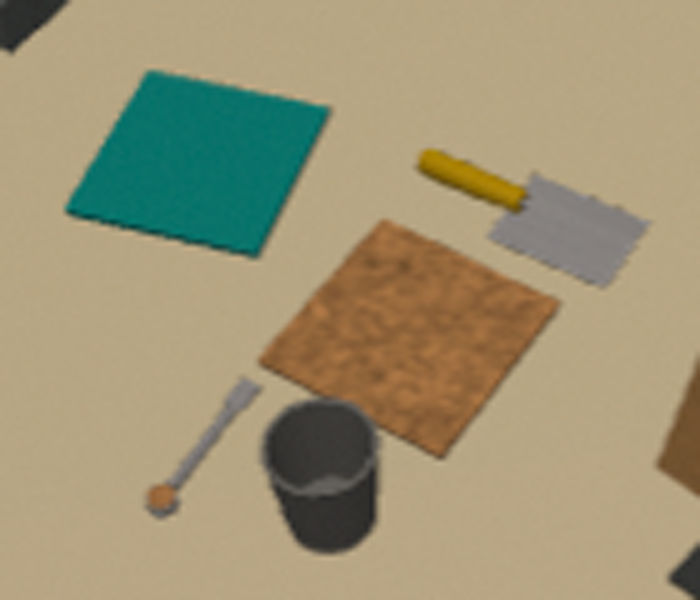

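```bash
cat > carton.py <<'E'
from h import *
from scipy.optimize import least_squares
def fl(th,y,r=122.): # carton frame flap point
    a=np.pi+np.radians(25)-th   # direction angle in (x,z)
    return np.array([23+r*np.cos(a),y,184+r*np.sin(a)])
def T(p,P): 
    c,s=np.cos(p[2]),np.sin(p[2]); return np.array([p[0]+c*P[0]-s*P[1],p[1]+s*P[0]+c*P[1],P[2]])
E
python3 - <<'E'
from carton import *
cs=cam('scene'); cd=cam('side')
S=lambda x,y:(260+x/4.4,140+y/4.4); D=lambda x,y:(190+x/4,75+y/4)
obs=[(cs,S(238,36),('e',-162)),(cs,S(737,318),('e',162)),(cs,S(120,192),('h',-162)),(cs,S(612,503),('h',162)),
(cs,S(52,367),(80.9,-164,59.1)),(cs,S(498,678),(80.9,164,59.1)),
(cd,D(68,252),('e',-162)),(cd,D(212,45),('e',162)),(cd,D(248,338),('h',-162)),(cd,D(355,118),('h',162)),
(cd,D(100,390),(-77.7,-164,134.1)),(cd,D(188,547),(-20.6,-164,11.8)),(cd,D(333,513),(80.9,-164,59.1)),(cd,D(418,268),(80.9,164,59.1))]
def f(p):
    r=[]
    for c,uv,m in obs:
        P=fl(p[3],m[1]) if m[0]=='e' else np.array([23,m[1],184.]) if m[0]=='h' else np.array(m,float)
        r.append(proj(c,T(p,P))-uv)
    return np.concatenate(r)
s=least_squares(f,[500,100,0,0.8]); print(s.x,np.degrees(s.x[2:])); print(np.round(s.fun.reshape(-1,2),1))
p=s.x; json.dump(list(p),open('carton.json','w'))
print('edge',T(p,fl(p[3],0)),'hinge',T(p,[23,0,184]),'front',T(p,[-78,0,134]))
# mat
M=lambda x,y:(140+x/5,130+y/5)
cor=[onz(cs,M(*q),8) for q in [(385,220),(560,302),(442,457),(260,362)]]
print(np.round(cor),np.mean(cor,0))
for q in ['mat','cup','slick','key']:
    for n,c,z in(('scene',cs,0),('side',cd,0)):
        print(q,n,[(np.round(onz(c,r['uv'],0)).tolist(),round(r['score'],2)) for r in ctrl.place_of(n,q)][:4])
s=ctrl.sense(); print(q2R(s['ee_rot']),s['time_s'])
E
```

```text
[ 5.65456066e+02  1.90009856e+02 -1.63749994e-01  8.28100994e-01] [-9.38218352 47.44669198]
[[-0.7  0.3]
 [-0.6  0.2]
 [-0.4  0.4]
 [ 0.1  0.2]
 [-1.4  0.1]
 [-0.2  0.6]
 [-0.7 -0.4]
 [-0.7 -0.6]
 [-0.4 -0. ]
 [-0.5 -1.3]
 [-1.3 -1. ]
 [ 0.  -0.5]
 [ 0.6 -0.1]
 [ 0.6 -1.5]]
edge [476.90005816 204.64191779 230.58249004] hinge [588.14839288 186.26041501 184.        ] front [488.49947987 202.72535155 134.        ]
[[ 508. -248.    8.]
 [ 507. -112.    8.]
 [ 647. -112.    8.]
 [ 646. -248.    8.]] [ 577.0463353  -179.90734417    8.        ]
mat scene [([524.0, -391.0, 0.0], 0.88), ([579.0, -182.0, 0.0], 0.79)]
mat side [([577.0, -188.0, -0.0], 0.8), ([523.0, -396.0, 0.0], 0.7), ([444.0, -187.0, 0.0], 0.28)]
cup scene [([714.0, -156.0, 0.0], 0.6), ([559.0, 186.0, 0.0], 0.49)]
cup side [([713.0, -152.0, 0.0], 0.9)]
slick scene [([446.0, -184.0, -0.0], 0.68)]
slick side [([453.0, -181.0, 0.0], 0.86)]
key scene [([708.0, -236.0, 0.0], 0.43)]
key side [([713.0, -243.0, 0.0], 0.54)]
[[-1.82647818e-05  4.35649138e-01  9.00116564e-01]
 [-2.98220418e-06  9.00116564e-01 -4.35649138e-01]
 [-1.00000000e+00 -1.06413678e-05 -1.51412380e-05]] 2.3
```

The scene, enlarged: the cork mat is at (221,197) and the teal square at (180,163). Cork matches the description, so it is the mat. Its measured corners give a 139×136 square centred at (577,-181). The carton fit is within 1.5 px: origin (565,190), yaw −9.4°, flap at 0.83 rad. Now I'll align with the carton and move to the front of the flap edge.

Call:
arm_command(
  plan=[
    [0,0,0,-0.144,0],
    [0,0,0,-0.143,0],
    [0.0024,-0.028,0.0315,0,0],
    [0.0024,-0.028,0.0315,0,0],
    [0.0024,-0.028,0.0315,0,0],
    [0.0024,-0.028,0.0315,0,0],
    [0.0024,-0.028,0.0315,0,0],
    [0.0024,-0.028,0.0315,0,0],
    [0.0024,-0.028,0.0315,0,0],
    [0.0024,-0.028,0.0315,0,0],
    [0,0,0,0,0],
  ],
)

```text
time_s: 3.68
eef_pos: [442.1, 208.7, 211.8]
ee_rot: [0.705, 0.059, 0.705, -0.059]
force: [0.1, 0.8, 0.6]
grip_width: -0.004
```

```bash
cat >> carton.py <<'E'
PC=json.load(open('carton.json')) if __import__('os').path.exists('carton.json') else None
def inv(P,p=None):
    p=p or PC; c,s=np.cos(p[2]),np.sin(p[2]); d=np.array(P)-[p[0],p[1],0]; return np.array([c*d[0]+s*d[1],-s*d[0]+c*d[1],d[2]])
def st():
    s=ctrl.sense(); Rm=q2R(s['ee_rot']); print('t',s['time_s'],'tcp',np.round(s['eef_pos'],1),'carton',np.round(inv(s['eef_pos']),1),'toolyaw(y)',round(np.degrees(np.arctan2(Rm[1,1],Rm[0,1])),1),'F',np.round(s['force'],1),'g',round(s['grip_width'],3),'j',np.round(s['joints'],2))
E
python3 -c "
from carton import *
st();c=cam('side');save(c,'side1',(170,20,340,200),4)
c=cam('wrist');save(c,'wrist1',k=1.2)"
```

```text
t 3.675 tcp [442.1 208.7 211.8] carton [-124.8   -1.7  211.8] toolyaw(y) 80.4 F [0.1 0.8 0.6] g -0.004 j [ 0.2   0.25  1.63 -0.    1.26 -1.2 ]
```

View pics/side1.png

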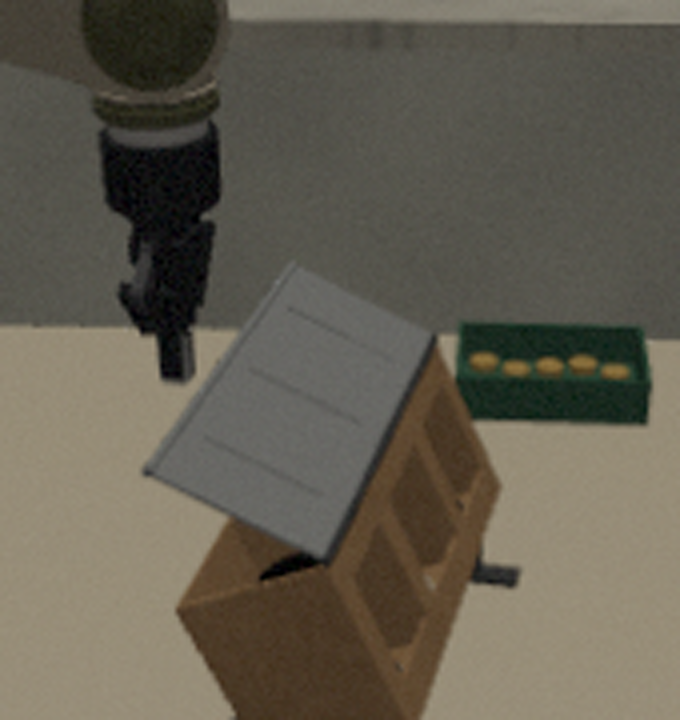

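View pics/wrist1.png

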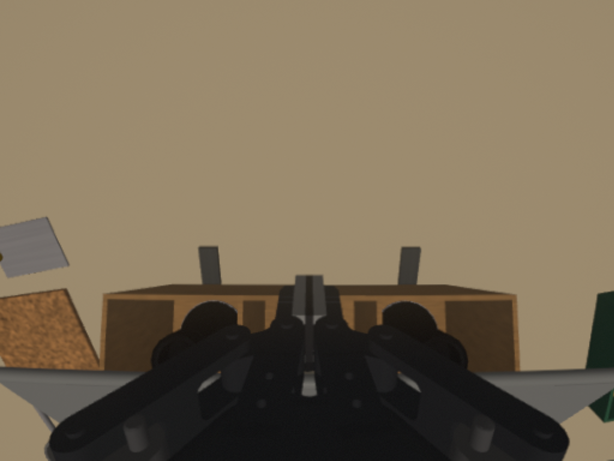

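Call:
arm_command(
  plan=[
    [-0.003,0,0.013,0,0],
    [-0.003,0,0.013,0,0],
    [-0.013,0,0.0085,0,0],
    [-0.013,0,0.0085,0,0],
    [-0.011,0,0.012,0,0],
    [-0.011,0,0.012,0,0],
    [-0.007,0,0.014,0,0],
    [-0.007,0,0.014,0,0],
  ],
)

```text
time_s: 4.78
eef_pos: [535.1, 195.4, 280.8]
ee_rot: [0.705, 0.058, 0.705, -0.057]
force: [-1.6, 1.3, -1.1]
grip_width: -0.002
```

```bash
python3 -c "
from carton import *
st();c=cam('side');save(c,'side2',(170,20,340,200),3.3)"
```

```text
t 4.775 tcp [535.1 195.4 280.8] carton [-30.8   0.3 280.8] toolyaw(y) 80.7 F [-1.6  1.3 -1.1] g -0.002 j [ 0.14  0.38  1.27  0.    1.49 -1.26]
```

View pics/side2.png

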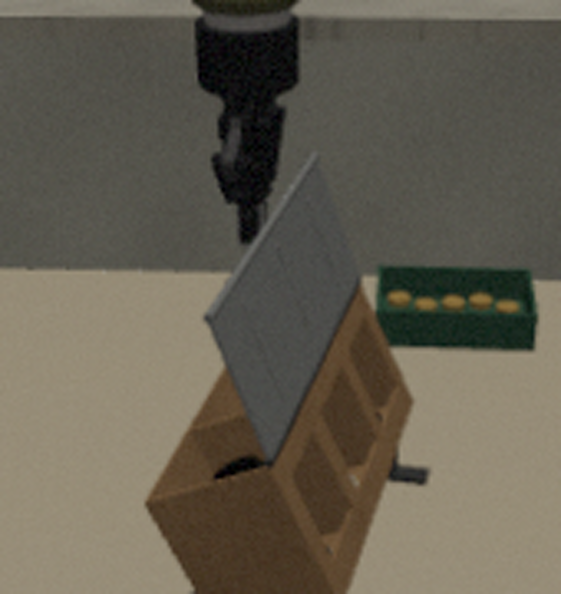

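The flap edge follows the fingers, and the flap is now at about 65–70° elevation. I'll keep pushing.

Call:
arm_command(
  plan=[
    [-0.003,0,0.0105,0,0],
    [-0.003,0,0.0105,0,0],
    [-0.001,0,0.0105,0,0],
    [-0.001,0,0.0105,0,0],
    [0,0,0.006,0,0],
  ],
)

```text
time_s: 5.45
eef_pos: [582.5, 187.0, 287.8]
ee_rot: [0.705, 0.058, 0.705, -0.058]
force: [-3.1, 0.9, -1.3]
grip_width: -0.005
```

```bash
python3 -c "
from carton import *
st();c=cam('side');save(c,'side3',(170,20,340,200),3.3)"
```

```text
t 5.45 tcp [582.5 187.  287.8] carton [ 1.730e+01 -2.000e-01  2.878e+02] toolyaw(y) 80.6 F [-3.1  0.9 -1.3] g -0.005 j [ 0.12  0.48  1.11  0.    1.55 -1.29]
```

View pics/side3.png

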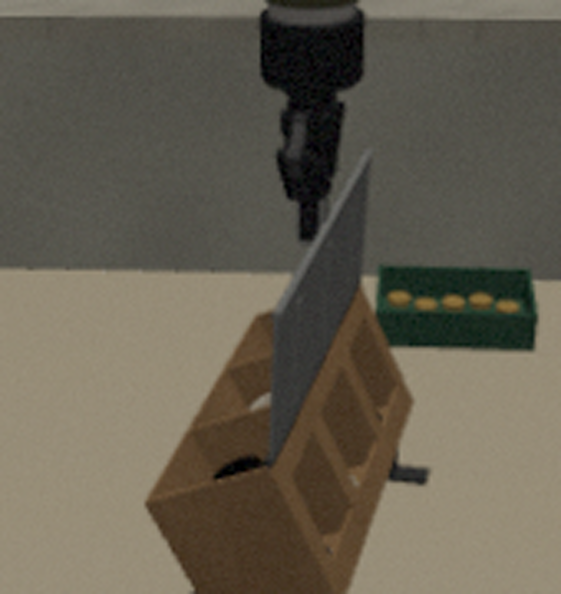

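Call:
arm_command(
  plan=[
    [0,0,-0.03,0,0.0],
    [0,0,-0.05,0,1],
    [0,0,-0.05,0,1],
    [0,0,-0.01,0,1],
    [0,0,0,0,1],
  ],
)

```text
time_s: 6.12
eef_pos: [444.1, 210.0, 288.5]
ee_rot: [0.705, 0.058, 0.704, -0.058]
force: [0.1, -0.0, -0.1]
grip_width: 0.844
```

```bash
python3 -c "
from carton import *
st();c=cam('wrist');save(c,'wrist4',k=1.5);print(c['pw'],inv(c['pw']))
for q in ['bell_ivory','front_rim','flap_edge']: print(q,[(np.round(r['uv'],1).tolist(),round(r['score'],2)) for r in ctrl.place_of('wrist',q)][:4])
print(proj(c,T(PC,[-18.5,0,139.7])),proj(c,T(PC,[-78,0,134])),proj(c,T(PC,[24,0,182])),proj(c,T(PC,[-78,-54,134])),proj(c,T(PC,[-78,54,134])))
"
```

```text
t 6.125 tcp [444.1 210.  288.5] carton [-1.230e+02 -1.000e-01  2.885e+02] toolyaw(y) 80.6 F [ 0.1 -0.  -0.1] g 0.844 j [ 0.2   0.2   1.49 -0.    1.45 -1.2 ]
[362.71753259 223.40553075 430.61806943] [-2.05470615e+02 -1.01330706e-01  4.30618069e+02]
bell_ivory [([257.0, 245.1], 0.69)]
front_rim [([254.9, 212.4], 0.73)]
flap_edge []
[257.00296463 256.97361991] [257.0262991  211.43395255] [256.98781151 308.67681988] [212.04709554 211.38828619] [301.99296896 211.42206246]
```

View pics/wrist4.png

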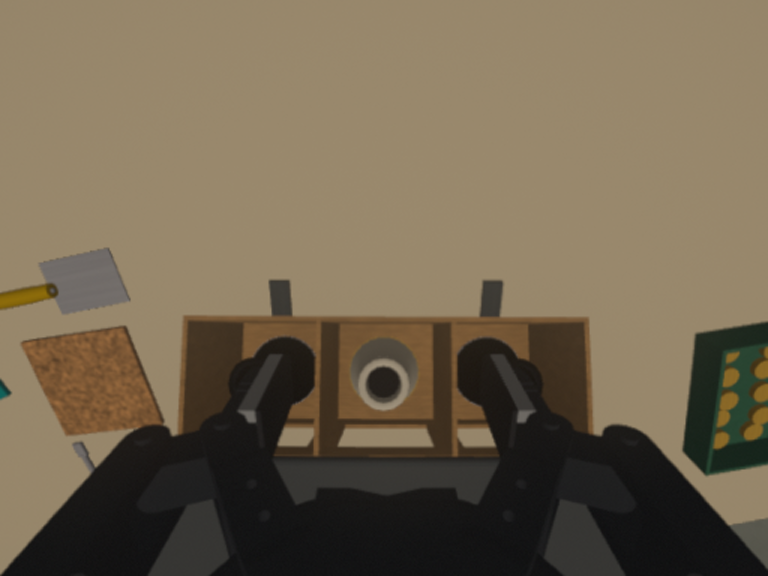

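The wrist view, with pads open, shows the ivory neck's ring at (255.5,256) in the middle cell. That is within about 2 mm of the cell centre, and the front rim is at its predicted row, so the fit holds. Moving above it.

Call:
arm_command(
  plan=[
    [0,0,0.036,0,0.68],
    [0,-0.0015,0.036,0,0.68],
    [0.02,0,0.034,0,0.68],
    [0.04,0,0,0,0.68],
    [0.04,0,0,0,0.68],
    [0.02,0,0,0,0.68],
    [0,0,0,0,0.68],
  ],
)

```text
time_s: 7.2
eef_pos: [548.0, 190.8, 166.4]
ee_rot: [0.704, 0.058, 0.706, -0.058]
force: [0.5, 0.8, 0.3]
grip_width: 0.678
```

```bash
python3 -c "
from carton import *
st();c=cam('wrist');save(c,'wrist5',k=1.5)
c=cam('side');save(c,'side5',(170,20,340,200),3.3)
c=cam('scene');save(c,'scene5',(260,80,440,300),3)
"
```

```text
t 7.2 tcp [548.  190.8 166.4] carton [-17.4  -2.1 166.4] toolyaw(y) 80.6 F [0.5 0.8 0.3] g 0.678 j [ 0.13  0.49  1.41 -0.    1.24 -1.27]
```

View pics/wrist5.png

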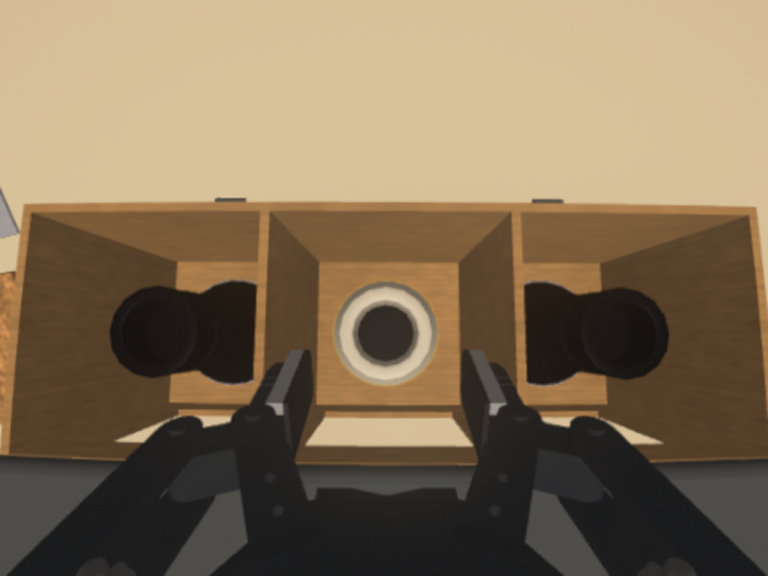

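View pics/side5.png

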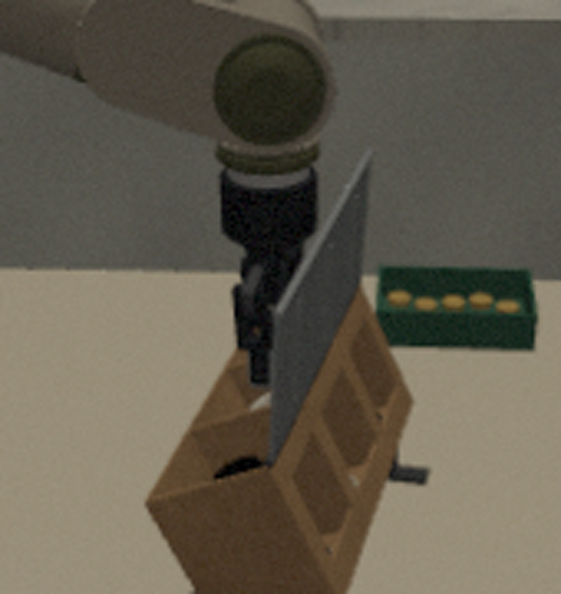

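```bash
python3 -c "
from carton import *
c=cam('wrist')
print(inv(onz(c,(257.3,222),139.7)), inv(onz(c,(257.3,222-34),130)),inv(onz(c,(257.3,222+34),149)))
"
```

```text
[-17.17683304  -1.31838929 139.7       ] [-39.15233735  -1.31195819 130.        ] [  4.52024266  -1.32424275 149.        ]
```

Call:
arm_command(
  plan=[
    [0.016,0,0.002,0,0.68],
    [0.016,0.0005,0,0,0.68],
    [0.01,0,0,0,0.68],
    [0.006,0,0,0,0.68],
    [0,0,0,0,0.68],
  ],
)

```text
time_s: 8.02
eef_pos: [550.2, 191.4, 120.0]
ee_rot: [0.705, 0.058, 0.705, -0.058]
force: [0.1, -0.0, 0.3]
grip_width: 0.679
```

```bash
python3 -c "
from carton import *
st();c=cam('wrist');save(c,'wrist6',k=1.5)
c=cam('side');save(c,'side6',(170,20,340,200),3.3)
"
```

```text
t 8.025 tcp [550.2 191.4 120. ] carton [-15.3  -1.1 120. ] toolyaw(y) 80.6 F [ 0.1 -0.   0.3] g 0.679 j [ 0.13  0.54  1.46  0.    1.14 -1.27]
```

View pics/wrist6.png

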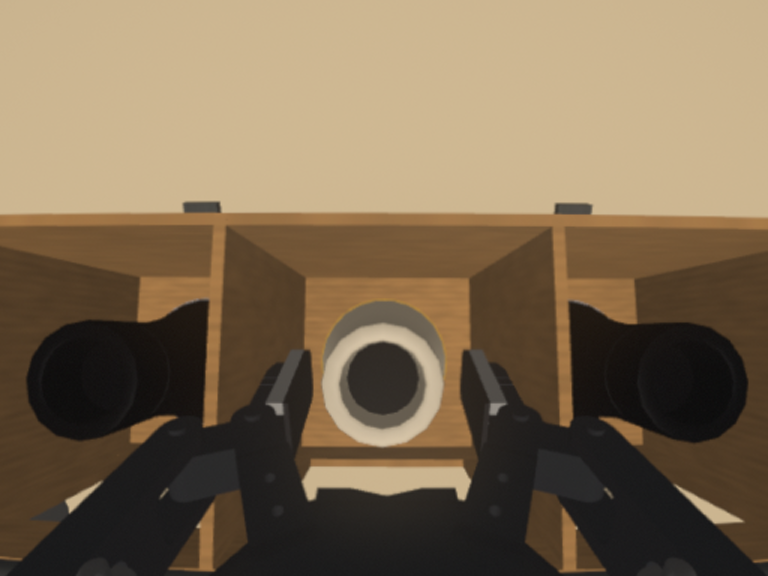

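Call:
arm_command(
  plan=[
    [0,0,0,0,0.45],
    [0,0,0,0,0.4],
    [0,0,0,0,0.35],
    [0,0,0,0,0.35],
    [-0.009,0,-0.0042,0,0.35],
    [-0.009,0,-0.0042,0,0.35],
  ],
  squeeze=30,
)

```text
time_s: 8.88
eef_pos: [541.5, 192.9, 138.5]
ee_rot: [0.705, 0.058, 0.705, -0.058]
force: [-0.0, -0.6, -2.6]
grip_width: 0.511
```

```bash
python3 -c "
from carton import *
st();c=cam('wrist');save(c,'wrist7',k=1.5)
c=cam('scene');save(c,'scene7',(260,80,440,300),3)
"
```

```text
t 8.875 tcp [541.5 192.9 138.5] carton [-24.1  -1.1 138.5] toolyaw(y) 80.6 F [-0.  -0.6 -2.6] g 0.511 j [ 0.14  0.51  1.47  0.    1.17 -1.27]
```

View pics/wrist7.png

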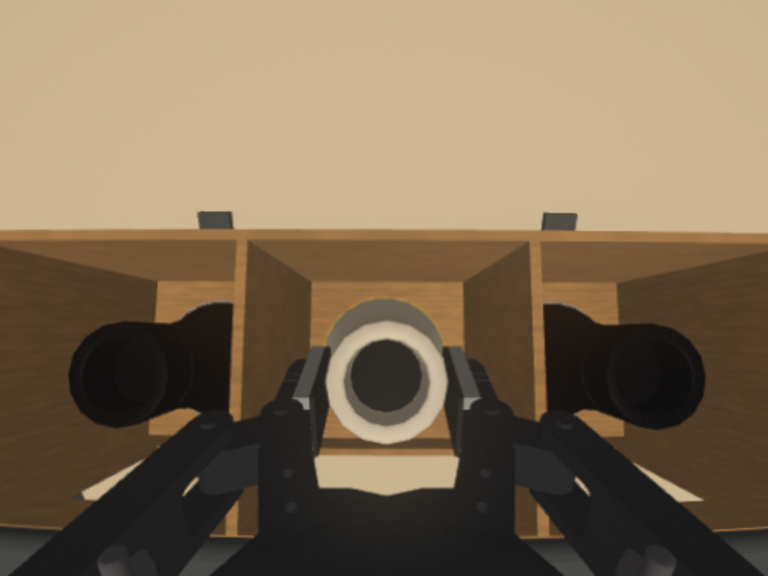

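View pics/scene7.png

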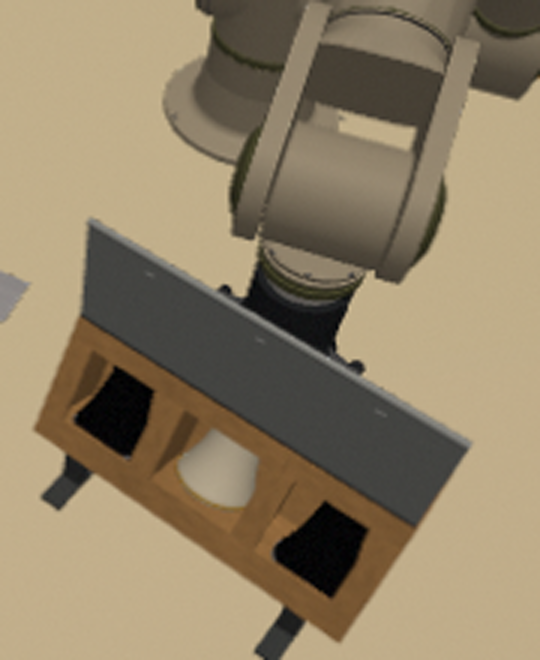

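Ivory bell is gripped (opening 0.51 ≈ 43.5 mm) and lifted about 20 mm; its base is off the floor in the window. Continuing along the cell axis.

Call:
arm_command(
  plan=[
    [-0.02,0,-0.0094,0,0.35],
    [-0.02,0,-0.0094,0,0.35],
    [-0.02,0,-0.0094,0,0.35],
    [-0.02,0,-0.0094,0,0.35],
    [-0.02,0,-0.0094,0,0.35],
    [-0.02,0,-0.0094,0,0.35],
    [-0.02,0,-0.0094,0,0.35],
    [0,0,0,0,0.35],
  ],
)

```text
time_s: 9.98
eef_pos: [476.9, 203.8, 280.0]
ee_rot: [0.706, 0.058, 0.704, -0.057]
force: [0.2, 0.2, -1.7]
grip_width: 0.512
```

```bash
python3 -c "
from carton import *
st();c=cam('side');save(c,'side8',(150,0,340,220),3)
c=cam('scene');save(c,'scene8',(240,60,440,300),3)
"
```

```text
t 9.975 tcp [476.9 203.8 280. ] carton [-89.6  -0.9 280. ] toolyaw(y) 80.6 F [ 0.2  0.2 -1.7] g 0.512 j [ 0.18  0.27  1.43  0.    1.44 -1.23]
```

View pics/side8.png

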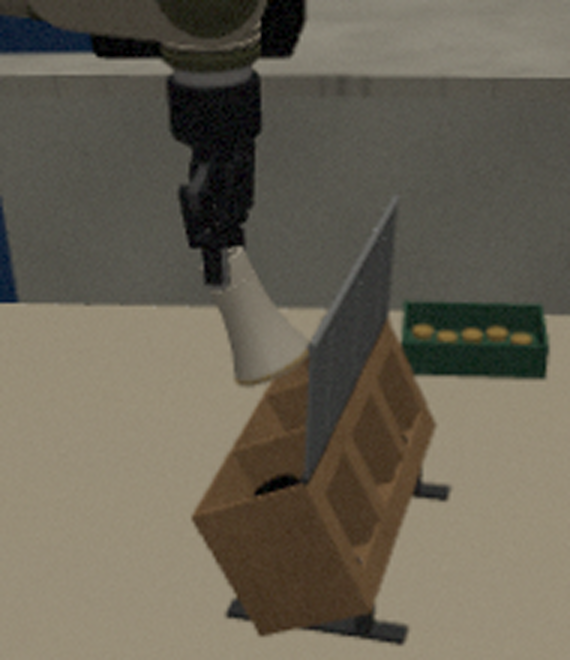

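View pics/scene8.png

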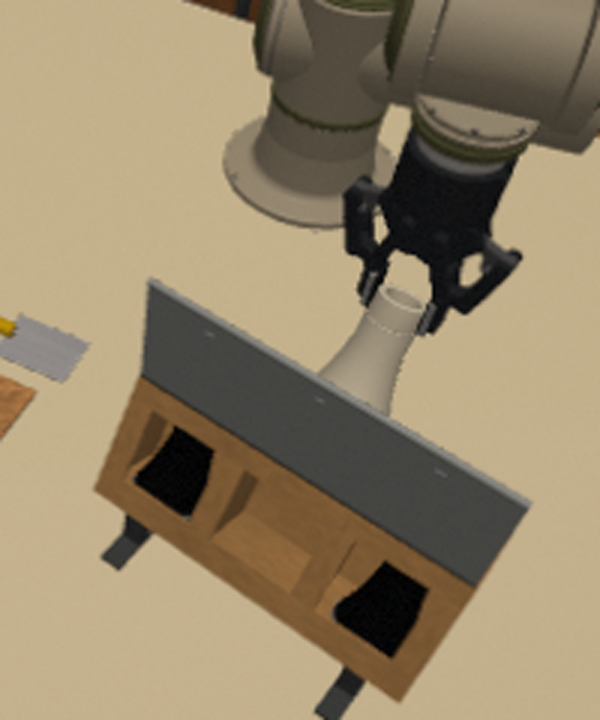

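Bell is clear of the cells, still leaning about 25°, with both black bells in place. Carrying it to a hover over the mat, jaws turned to world y.

Call:
arm_command(
  plan=[
    [-0.005,-0.042,0,0,0.35],
    [-0.005,-0.042,0,0,0.35],
    [0,-0.042,0,0,0.35],
    [0,-0.042,0,0,0.35],
    [0,-0.042,0,0,0.35],
    [0,-0.042,0,0,0.35],
    [0,0,0,-0.164,0.35],
    [0.025,-0.0345,0.0235,0,0.35],
    [0.036,-0.0345,0.0235,0,0.35],
    [0.036,-0.0345,0.0235,0,0.35],
    [0.034,-0.0345,0.0235,0,0.35],
    [0,0,0,0,0.35],
  ],
)

```text
time_s: 11.58
eef_pos: [529.1, -184.4, 152.6]
ee_rot: [0.705, 0.002, 0.709, 0.001]
force: [-0.3, 0.6, -1.0]
grip_width: 0.507
```

```bash
python3 -c "
from carton import *
st();c=cam('side');save(c,'side9',(160,150,320,320),4)
c=cam('scene');save(c,'scene9',(140,80,300,260),4)
"
```

```text
t 11.575 tcp [ 529.1 -184.4  152.6] carton [  25.1 -375.4  152.6] toolyaw(y) 89.9 F [-0.3  0.6 -1. ] g 0.507 j [-0.54  0.46  1.49 -0.    1.19 -2.11]
```

View pics/side9.png

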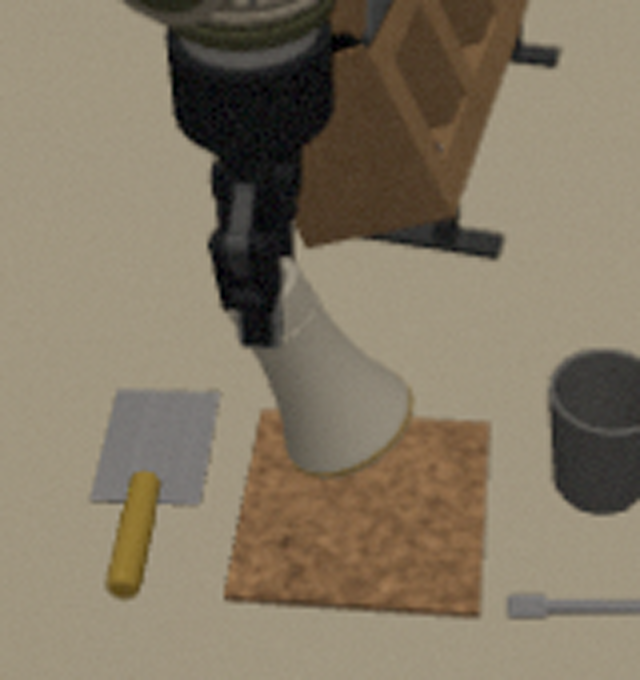

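View pics/scene9.png

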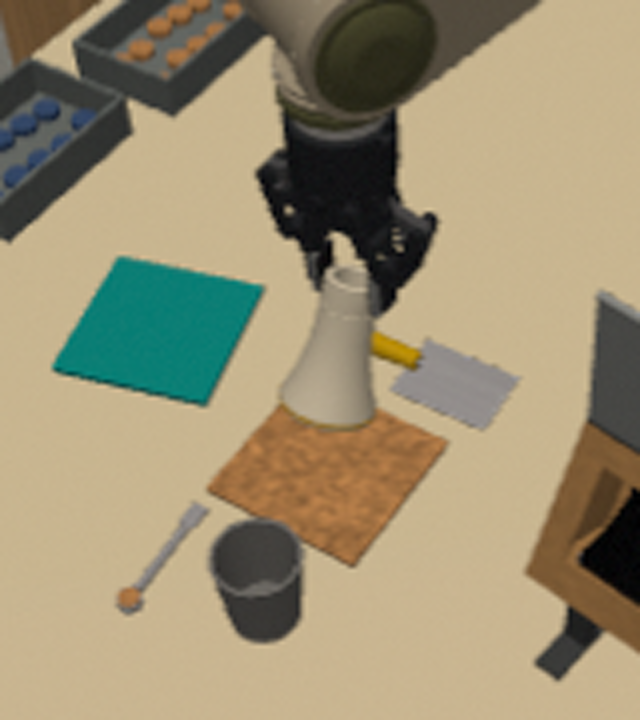

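```bash
cat > ov.py <<'E'
from carton import *
def circ(top,tilt,s,r): # s from base; top point given world, tilt leaning -x
    a=np.array([-np.sin(tilt),0,np.cos(tilt)]); u=np.array([np.cos(tilt),0,np.sin(tilt)]); v=np.array([0,1,0.])
    c0=np.array(top)-a*(110-s)
    return [c0+r*(u*np.cos(t)+v*np.sin(t)) for t in np.linspace(0,2*np.pi,40)]
def draw(c,top,tilt,crop,k,name):
    x0,y0,x1,y1=crop; im=cv2.resize(c['color'][y0:y1,x0:x1,::-1],None,fx=k,fy=k,interpolation=cv2.INTER_CUBIC)
    for s,r,col in((0,38,(0,0,255)),(110,22,(0,255,0)),(66,22,(255,0,0)),(26,30,(255,255,0))):
        P=np.array([(proj(c,p)-[x0,y0])*k for p in circ(top,tilt,s,r)]); cv2.polylines(im,[np.int32(P)],True,col,1)
    cv2.imwrite('pics/'+name+'.png',im)
E
python3 -c "
from ov import *
s=ctrl.sense(); top=np.array(s['eef_pos'])+[-1.9,0,19.7]
a=cam('side');b=cam('scene')
for t in (25,32):
    draw(a,top,np.radians(t),(160,150,320,320),2.4,'oa%d'%t); draw(b,top,np.radians(t),(180,130,280,200),3.8,'ob%d'%t)
import cv2
ims=[cv2.imread('pics/%s.png'%n) for n in('oa25','oa32','ob25','ob32')]
cv2.imwrite('pics/ovA.png',np.hstack(ims[:2])); cv2.imwrite('pics/ovB.png',np.hstack(ims[2:]))
"
```

```text
(no output)
```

View pics/ovA.png

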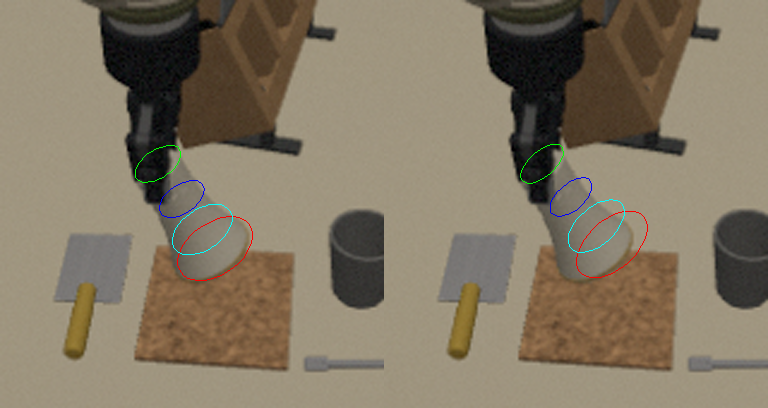

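View pics/ovB.png

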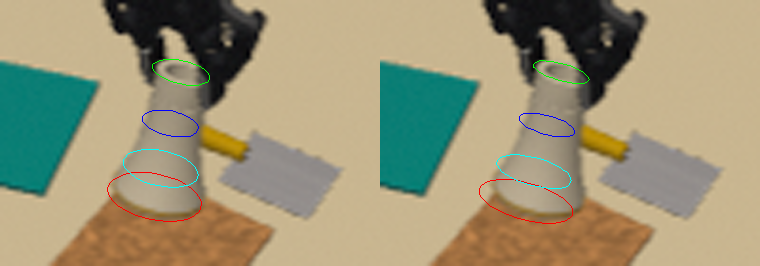

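```bash
python3 -c "
from ov import *
from scipy.optimize import least_squares
s=ctrl.sense(); tcp=np.array(s['eef_pos'])
a=cam('side');b=cam('scene')
A=lambda q:(160+q[0]/4,150+q[1]/4); B=lambda q:(140+q[0]/4,80+q[1]/4)
ba=[A(q) for q in [(290,462),(325,476),(370,462),(405,425),(411,398)]]
bb=[B(q) for q in [(282,395),(300,415),(335,429),(372,418)]]
tb=[B(q) for q in [(324,278),(349,268),(371,280)]]
def dist(c,pts,top,t,s,r):
    P=np.array([proj(c,p) for p in circ(top,t,s,r)]); 
    o=[]
    for q in pts:
        q=np.array(q); best=1e9
        A0,B0=P[:-1],P[1:]; d=B0-A0; tt=np.clip(((q-A0)*d).sum(1)/(d*d).sum(1),0,1); e=np.linalg.norm(A0+d*tt[:,None]-q,axis=1); o.append(e.min())
    return o
f=lambda p:np.array(dist(a,ba,p[:3],p[3],0,38)+dist(b,bb,p[:3],p[3],0,38)+dist(b,tb,p[:3],p[3],110,22))
r=min((least_squares(f,list(tcp+[dx,0,19.7])+[t],diff_step=1e-4) for dx in(-5,0,5) for t in(.3,.45)),key=lambda r:r.cost)
print(r.x[:3]-tcp,np.degrees(r.x[3]),np.round(r.fun,2))
draw(a,r.x[:3],r.x[3],(160,150,320,320),3.5,'oa'); draw(b,r.x[:3],r.x[3],(180,130,280,200),5,'ob')
"
```

```text
[-3.33769619 -1.91132298 14.69927463] 21.881508319900227 [0.12 0.05 0.16 0.07 0.33 0.91 2.05 0.9  0.53 0.44 0.98 1.74]
```

View pics/oa.png

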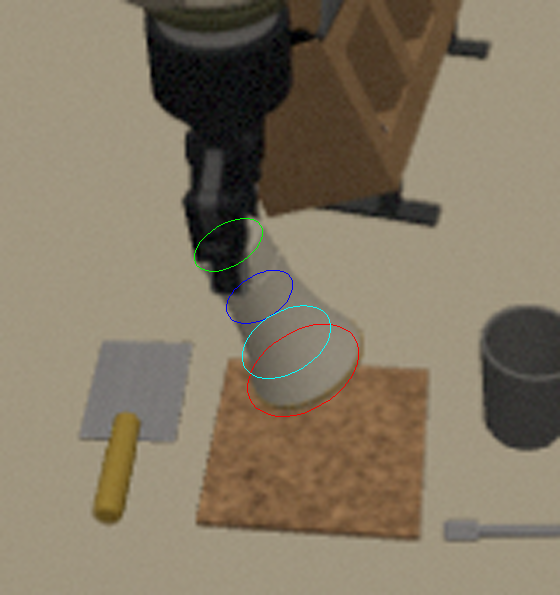

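Call:
arm_command(
  plan=[
    [0.02,0.0035,0,0,0.35],
    [0.014,0,0,0,0.35],
    [0.006,0,0,0,0.35],
    [0.002,0,0,0,0.35],
    [0,0,0,0,0.35],
  ],
  squeeze=20,
)

```text
time_s: 12.5
eef_pos: [530.1, -179.8, 115.5]
ee_rot: [0.707, -0.0, 0.707, -0.0]
force: [-0.5, 0.4, -2.3]
grip_width: 0.505
```

```bash
python3 -c "
from carton import *
st();c=cam('side');save(c,'side10',(160,170,300,310),4.2)"
```

```text
t 12.5 tcp [ 530.1 -179.8  115.5] carton [  25.4 -370.6  115.5] toolyaw(y) 90.0 F [-0.5  0.4 -2.3] g 0.505 j [-0.54  0.5   1.54  0.    1.1  -2.11]
```

View pics/side10.png

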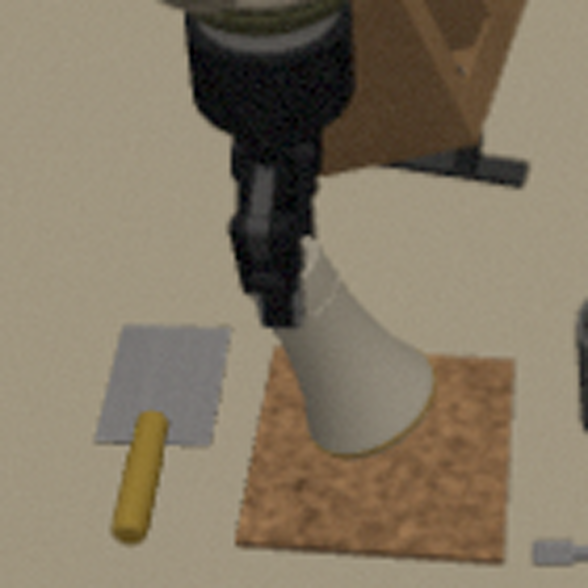

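Held steady, just above the mat. Descending in 2 mm steps until the force shows contact.

Call:
arm_command(
  plan=[
    [0.003,0,0,0,0.35],
    [0.003,0,0,0,0.35],
    [0.002,0,0,0,0.35],
    [0,0,0,0,0.35],
  ],
)

```text
time_s: 13.05
eef_pos: [529.9, -179.6, 106.9]
ee_rot: [0.707, -0.0, 0.707, 0.0]
force: [0.1, 0.4, -1.4]
grip_width: 0.511
```

Call:
arm_command(
  plan=[
    [0.002,0,0,0,0.35],
    [0,0,0,0,0.35],
  ],
)

```text
time_s: 13.3
eef_pos: [529.9, -179.6, 105.0]
ee_rot: [0.707, -0.0, 0.707, 0.0]
force: [0.4, 0.1, -2.0]
grip_width: 0.508
```

Call:
arm_command(
  plan=[
    [0.002,0,0,0,0.35],
    [0,0,0,0,0.35],
  ],
)

```text
time_s: 13.55
eef_pos: [530.1, -179.7, 103.4]
ee_rot: [0.707, -0.0, 0.707, -0.0]
force: [-1.1, -0.4, 1.8]
grip_width: 0.508
```

Call:
arm_command(
  plan=[
    [0.0015,0,0,0,0.35],
    [0,0,0,0,0.35],
  ],
)

```text
time_s: 13.8
eef_pos: [530.7, -179.9, 103.2]
ee_rot: [0.708, -0.0, 0.706, -0.0]
force: [-1.4, 1.2, 11.4]
grip_width: 0.511
```

Contact at TCP z≈104, as predicted. Rolling the bell upright about its low edge.

Call:
arm_command(
  plan=[
    [0,0,0.004,0,0.35],
    [0,0,0.004,0,0.35],
    [0,0,0,0,0.35],
  ],
)

```text
time_s: 14.18
eef_pos: [538.8, -180.1, 103.3]
ee_rot: [0.708, -0.001, 0.706, -0.0]
force: [-2.5, 0.4, 11.9]
grip_width: 0.506
```

```bash
python3 -c "
from carton import *
st();c=cam('side');save(c,'side11',(160,170,300,310),4.2)"
```

```text
t 14.175 tcp [ 538.8 -180.1  103.3] carton [  34.  -369.5  103.3] toolyaw(y) 90.0 F [-2.5  0.4 11.9] g 0.506 j [-0.53  0.53  1.53 -0.    1.08 -2.1 ]
```

View pics/side11.png

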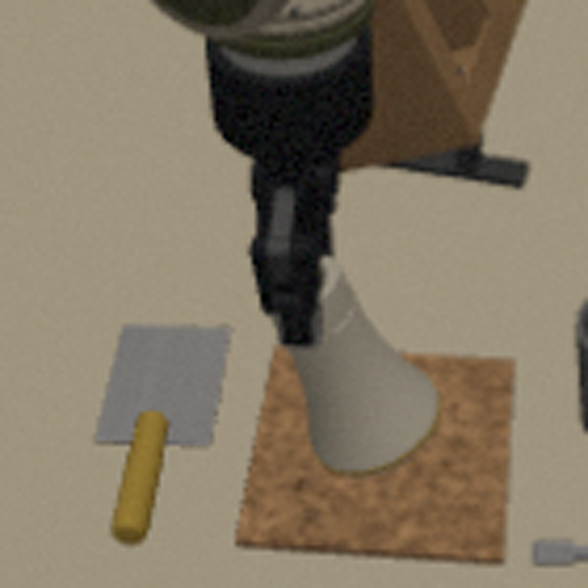

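It works: the low edge stays put and the lean shrinks, at 12 N. Continuing along the arc.

Call:
arm_command(
  plan=[
    [0.0002,0,0.005,0,0.35],
    [0.0003,0,0.005,0,0.35],
    [0.0006,0,0.005,0,0.35],
    [0.0008,0,0.005,0,0.35],
    [0,0,0,0,0.35],
  ],
)

```text
time_s: 14.85
eef_pos: [559.0, -180.3, 101.2]
ee_rot: [0.708, -0.001, 0.706, -0.001]
force: [-0.5, -0.3, 10.1]
grip_width: 0.512
```

```bash
python3 -c "
from carton import *
st();c=cam('side');save(c,'side12',(160,170,300,310),4.2)"
```

```text
t 14.85 tcp [ 559.  -180.3  101.2] carton [  54.  -366.4  101.2] toolyaw(y) 90.0 F [-0.5 -0.3 10.1] g 0.512 j [-0.51  0.57  1.47 -0.    1.1  -2.08]
```

View pics/side12.png

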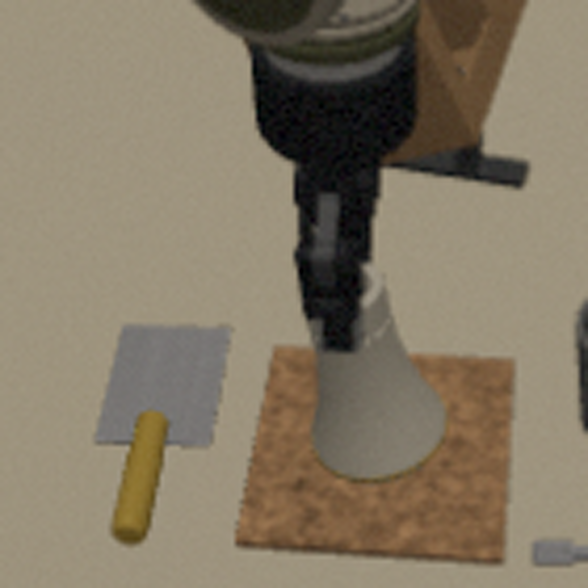

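Call:
arm_command(
  plan=[
    [0.001,0,0.005,0,0.35],
    [0.0013,0,0.005,0,0.35],
    [0,0,0,0,0.35],
  ],
)

```text
time_s: 15.28
eef_pos: [569.1, -180.3, 98.9]
ee_rot: [0.708, -0.001, 0.706, -0.001]
force: [0.8, -0.2, 8.5]
grip_width: 0.508
```

```bash
python3 -c "
from carton import *
st();c=cam('side');save(c,'side13',(160,170,300,310),4.2)
c=cam('scene');save(c,'scene13',(160,100,280,240),4.2)"
```

```text
t 15.275 tcp [ 569.1 -180.3   98.9] carton [  63.9 -364.8   98.9] toolyaw(y) 90.0 F [ 0.8 -0.2  8.5] g 0.508 j [-0.5   0.59  1.44 -0.    1.11 -2.07]
```

View pics/side13.png

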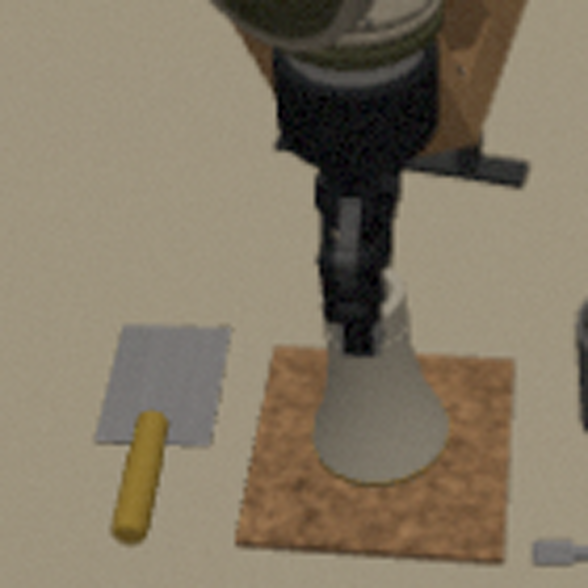

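View pics/scene13.png

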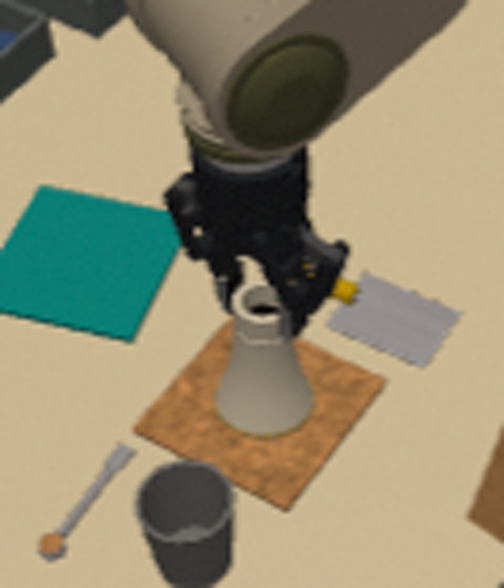

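Call:
arm_command(
  plan=[
    [0.0012,0,0.003,0,0.35],
    [0.001,0,0.002,0,0.35],
    [0,0,0,0,0.35],
  ],
)

```text
time_s: 15.75
eef_pos: [574.4, -180.5, 97.2]
ee_rot: [0.709, -0.001, 0.706, -0.001]
force: [1.0, -0.6, 10.9]
grip_width: 0.506
```

```bash
python3 -c "
from ov import *
st();c=cam('side');draw(c,[577,-181,118],0,(160,170,300,310),4.2,'side14')
c=cam('scene');draw(c,[577,-181,118],0,(160,120,280,240),4.2,'scene14')"
```

```text
t 15.75 tcp [ 574.4 -180.5   97.2] carton [  69.2 -364.1   97.2] toolyaw(y) 90.0 F [ 1.  -0.6 10.9] g 0.506 j [-0.5   0.6   1.42 -0.    1.11 -2.07]
```

View pics/side14.png

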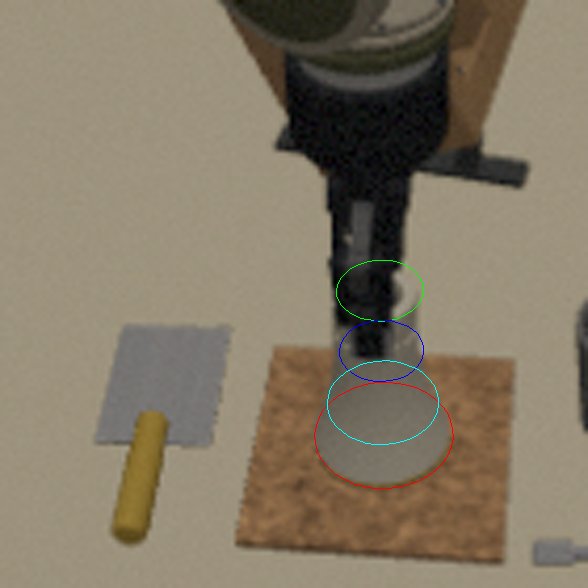

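View pics/scene14.png

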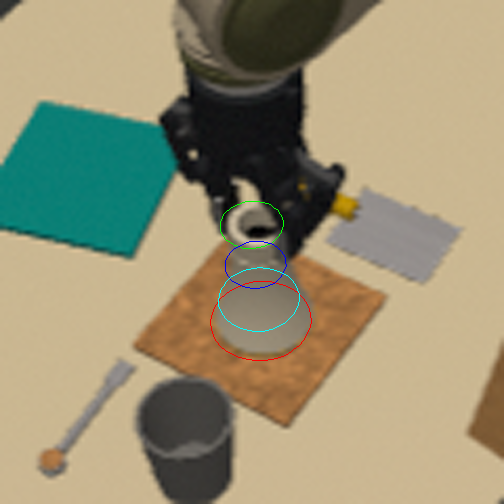

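Call:
arm_command(
  plan=[
    [0.0005,0,0.002,0,0.35],
    [0,0,0,0,0.35],
    [-0.0012,0,0,0,0.35],
    [0,0,0,0,0.45],
    [0,0,0,0,0.55],
    [0,0,0,0,0.7],
    [0,0,0,0,0.75],
  ],
)

```text
time_s: 16.73
eef_pos: [574.8, -179.4, 95.6]
ee_rot: [0.707, 0.0, 0.707, 0.0]
force: [0.2, -0.1, 1.2]
grip_width: 0.751
```

```bash
python3 -c "
from ov import *
st();c=cam('side');draw(c,[577,-181,118],0,(160,170,300,310),4.2,'side15')
c=cam('wrist');save(c,'wrist15',k=1.3)"
```

```text
t 16.725 tcp [ 574.8 -179.4   95.6] carton [  69.4 -363.    95.6] toolyaw(y) 90.0 F [ 0.2 -0.1  1.2] g 0.751 j [-0.5   0.61  1.42  0.    1.12 -2.07]
```

View pics/side15.png

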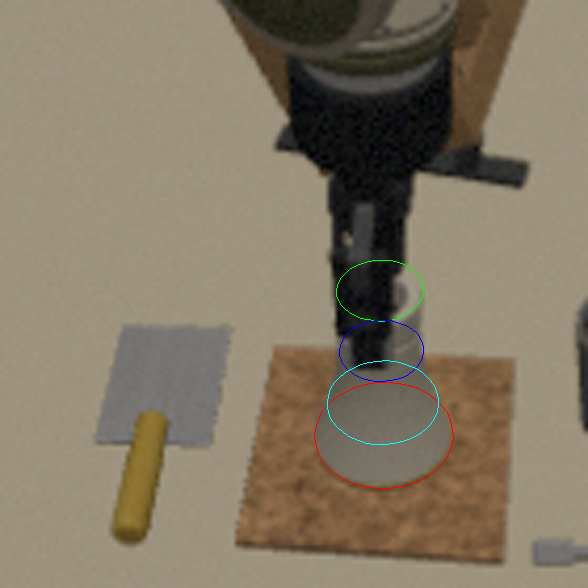

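View pics/wrist15.png

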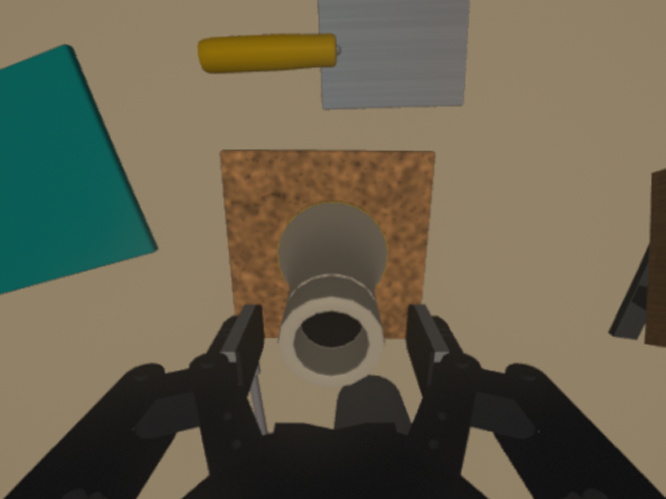

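The bell matches the upright model at (577,-181), and the pads are free. I'll rise straight up and check.

Call:
arm_command(
  plan=[
    [-0.015,0,0,0,0.75],
    [-0.03,0,0,0,0.75],
    [-0.045,0,0,0,0.75],
    [-0.045,0,0,0,0.5],
    [-0.04,0,0,0.164,0.2],
    [0,0,0,0,0],
  ],
)

```text
time_s: 17.58
eef_pos: [575.7, -180.0, 275.3]
ee_rot: [0.707, 0.057, 0.702, -0.059]
force: [-0.5, 0.2, -0.9]
grip_width: 0.111
```

```bash
python3 -c "
from ov import *
st();c=cam('side');draw(c,[577,-181,118],0,(160,170,340,320),4.2,'side16')
c=cam('scene');draw(c,[577,-181,118],0,(140,120,280,240),4.2,'scene16')"
```

```text
t 17.575 tcp [ 575.7 -180.   275.3] carton [  70.4 -363.3  275.3] toolyaw(y) 80.6 F [-0.5  0.2 -0.9] g 0.111 j [-0.5   0.46  1.17  0.    1.5  -1.9 ]
```

View pics/side16.png

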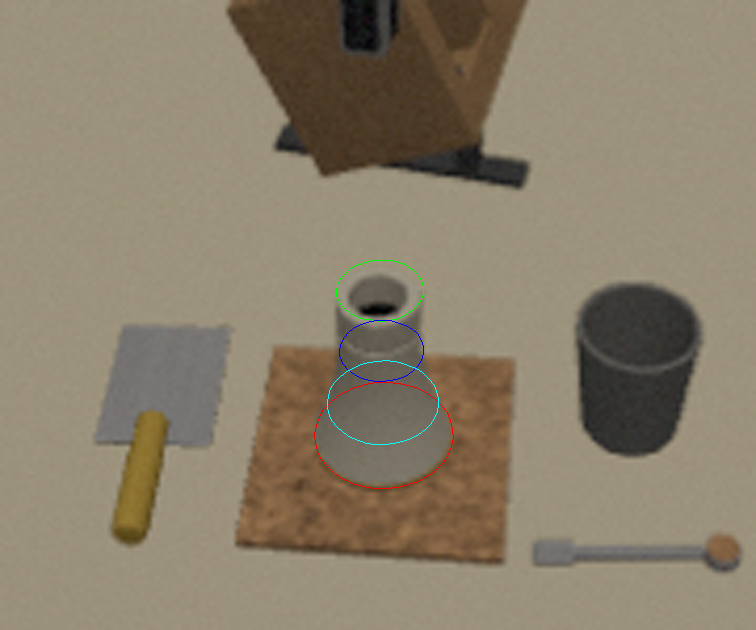

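View pics/scene16.png

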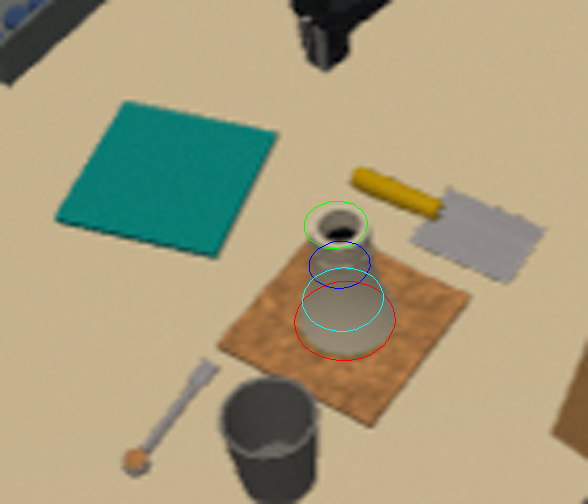

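The bell stands upright on its flare, within about 2 mm of the mat's centre. Now I'll take the shut fingers behind the flap.

Call:
arm_command(
  plan=[
    [0,0.03,0.008,0,0],
    [0,0.045,0.007,0,0],
    [0,0.048,0,0,0],
    [0,0.048,0,0,0],
    [0,0.048,0,0,0],
    [0,0.048,0,0,0],
    [0,0.048,0,0,0],
    [0,0.048,0,0,0],
    [0.01,0,0,0,0],
    [0,0,0,0,0],
  ],
)

```text
time_s: 18.92
eef_pos: [648.4, 175.6, 258.9]
ee_rot: [0.703, 0.057, 0.706, -0.058]
force: [-0.3, 0.0, -0.3]
grip_width: -0.001
```

```bash
python3 -c "
from carton import *
st();c=cam('side');save(c,'side17',(170,0,340,200),3.3)"
```

```text
t 18.925 tcp [648.4 175.6 258.9] carton [ 84.2  -0.7 258.9] toolyaw(y) 80.6 F [-0.3  0.  -0.3] g -0.001 j [ 0.09  0.65  0.92 -0.    1.58 -1.32]
```

View pics/side17.png

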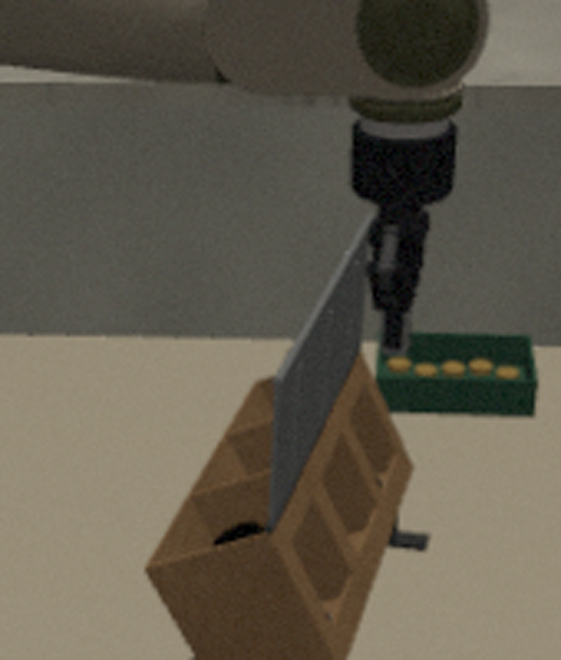

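Call:
arm_command(
  plan=[
    [-0.01,0,-0.017,0,0],
    [-0.01,0,-0.017,0,0],
    [0,0,-0.014,0,0],
    [0.0015,0,-0.012,0,0],
    [0.0015,0,-0.012,0,0],
    [0.0045,0,-0.0115,0,0],
    [0.0045,0,-0.0115,0,0],
    [0.0075,0,-0.01,0,0],
    [0.0075,0,-0.01,0,0],
    [0,0,0,0,0],
  ],
)

```text
time_s: 20.23
eef_pos: [535.2, 193.9, 254.1]
ee_rot: [0.705, 0.058, 0.705, -0.058]
force: [-0.5, 0.6, -0.0]
grip_width: 0.001
```

```bash
python3 -c "
from carton import *
st();c=cam('side');save(c,'side18',(170,0,340,200),3.3)"
```

```text
t 20.225 tcp [535.2 193.9 254.1] carton [-30.5  -1.1 254.1] toolyaw(y) 80.6 F [-0.5  0.6 -0. ] g 0.001 j [ 0.14  0.4   1.32 -0.    1.42 -1.26]
```

View pics/side18.png

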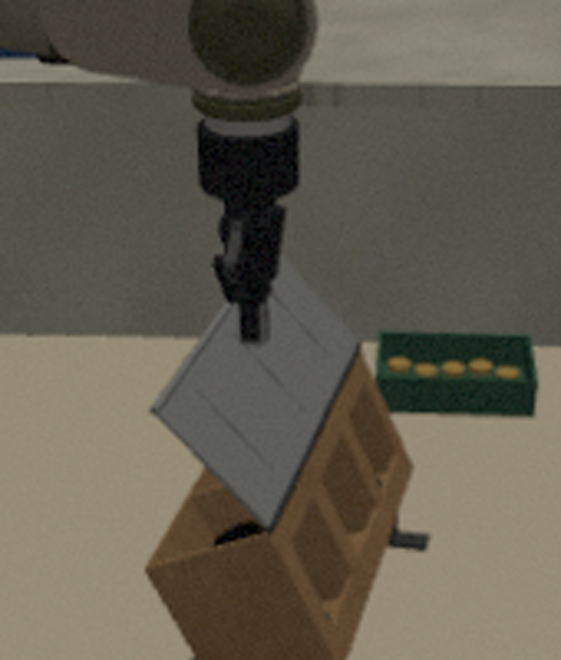

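Call:
arm_command(
  plan=[
    [0.0105,0,-0.0085,0,0],
    [0.0105,0,-0.0085,0,0],
    [0.0115,0,-0.005,0,0],
    [0.0115,0,-0.005,0,0],
    [0.012,0,-0.01,0,0],
    [0.012,0,-0.01,0,0],
    [0.012,0,0.002,0,0],
    [0.012,0,0.002,0,0],
    [0,0,0,0,0],
  ],
)

```text
time_s: 21.4
eef_pos: [493.1, 201.6, 160.8]
ee_rot: [0.704, 0.058, 0.705, -0.058]
force: [0.9, -0.5, -0.1]
grip_width: 0.003
```

```bash
python3 -c "
from carton import *
st();c=cam('side');save(c,'side19',(170,0,340,200),3.3)"
```

```text
t 21.4 tcp [493.1 201.6 160.8] carton [-73.2  -0.4 160.8] toolyaw(y) 80.6 F [ 0.9 -0.5 -0.1] g 0.003 j [ 0.17  0.4   1.57 -0.    1.17 -1.24]
```

View pics/side19.png

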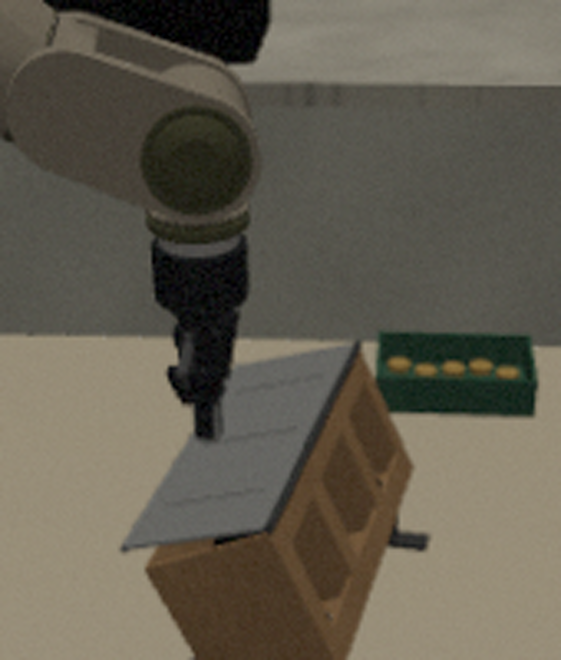

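Nearly shut. Pressing down in small steps until the force shows it has seated.

Call:
arm_command(
  plan=[
    [0.005,0,0.001,0,0],
    [0.005,0,0.001,0,0],
    [0.003,0,0,0,0],
    [0,0,0,0,0],
  ],
)

```text
time_s: 21.95
eef_pos: [494.8, 201.5, 148.6]
ee_rot: [0.705, 0.058, 0.705, -0.058]
force: [-0.3, -0.1, -0.2]
grip_width: -0.003
```

Call:
arm_command(
  plan=[
    [0.002,0,0,0,0],
    [0,0,0,0,0],
  ],
)

```text
time_s: 22.2
eef_pos: [494.9, 201.5, 146.8]
ee_rot: [0.705, 0.058, 0.705, -0.058]
force: [-0.8, 0.7, -0.6]
grip_width: 0.002
```

Call:
arm_command(
  plan=[
    [0.002,0,0,0,0],
    [0,0,0,0,0],
  ],
)

```text
time_s: 22.45
eef_pos: [495.2, 201.6, 146.2]
ee_rot: [0.705, 0.058, 0.704, -0.058]
force: [-3.4, -2.5, 11.2]
grip_width: -0.004
```

Call:
arm_command(
  plan=[
    [0.002,0,0,0,0],
    [0,0,0,0,0],
  ],
)

```text
time_s: 22.7
eef_pos: [495.4, 201.6, 145.8]
ee_rot: [0.706, 0.058, 0.704, -0.058]
force: [-10.4, -2.3, 23.9]
grip_width: -0.004
```

```bash
python3 -c "
from carton import *
st();c=cam('side');save(c,'side20',(170,40,340,220),3.3)"
```

```text
t 22.7 tcp [495.4 201.6 145.8] carton [-71.    0.  145.8] toolyaw(y) 80.6 F [-10.4  -2.3  23.9] g -0.004 j [ 0.17  0.41  1.59 -0.    1.14 -1.24]
```

View pics/side20.png

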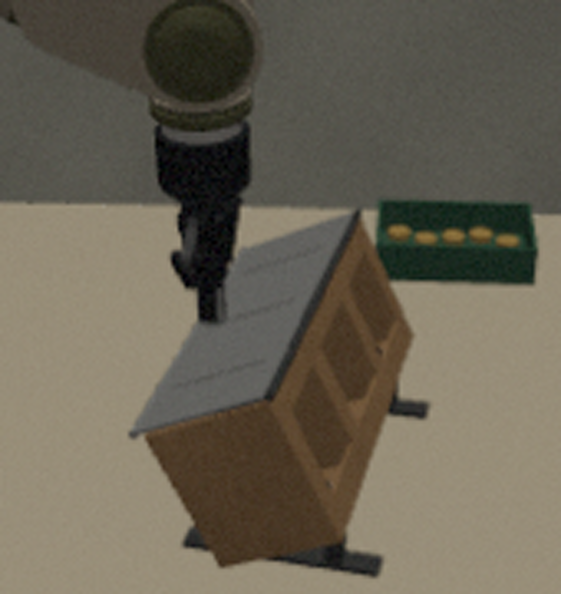

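Seated: the force jumped to 24 N at the predicted height (146), and the plate lies flat on the mouth. Lifting away and making the final checks.

Call:
arm_command(
  plan=[
    [-0.01,0,0,0,0],
    [-0.03,0,-0.01,0,0],
    [-0.045,0,-0.02,0,0],
    [-0.04,0,-0.02,0,0],
    [0,0,0,0,0],
    [0,0,0,0,0],
  ],
)

```text
time_s: 23.5
eef_pos: [445.6, 209.5, 267.0]
ee_rot: [0.704, 0.058, 0.705, -0.058]
force: [-0.1, -0.5, -1.0]
grip_width: -0.001
```

```bash
python3 -c "
from ov import *
st();c=cam('side');save(c,'side21',k=1.5)
for th in (0,0.05): print(th,[np.round(proj(c,T(PC,fl(th,y)))*1.5) for y in(-162,162)])
c=cam('scene');save(c,'scene21',k=1.5)
for th in (0,0.05): print(th,[np.round(proj(c,T(PC,fl(th,y)))*1.5) for y in(-162,162)])
for q in ['cup','slick','key','bell_ivory']: print(q,[(np.round(onz(c,r['uv'],0)).tolist(),round(r['score'],2)) for r in ctrl.place_of('scene',q)][:3])
"
```

```text
t 23.5 tcp [445.6 209.5 267. ] carton [-121.5   -0.3  267. ] toolyaw(y) 80.6 F [-0.1 -0.5 -1. ] g -0.001 j [ 0.2   0.22  1.53 -0.    1.4  -1.21]
0 [array([316., 257.]), array([366., 172.])]
0.05 [array([314., 254.]), array([365., 170.])]
0 [array([462., 259.]), array([618., 352.])]
0.05 [array([463., 257.]), array([619., 350.])]
cup [([712.0, -155.0, 0.0], 0.97)]
slick [([717.0, -240.0, 0.0], 0.6), ([443.0, -185.0, 0.0], 0.59), ([575.0, 189.0, 0.0], 0.42)]
key [([710.0, -236.0, 0.0], 0.67)]
bell_ivory [([564.0, -177.0, 0.0], 0.87), ([458.0, 173.0, 0.0], 0.36)]
```

View pics/side21.png

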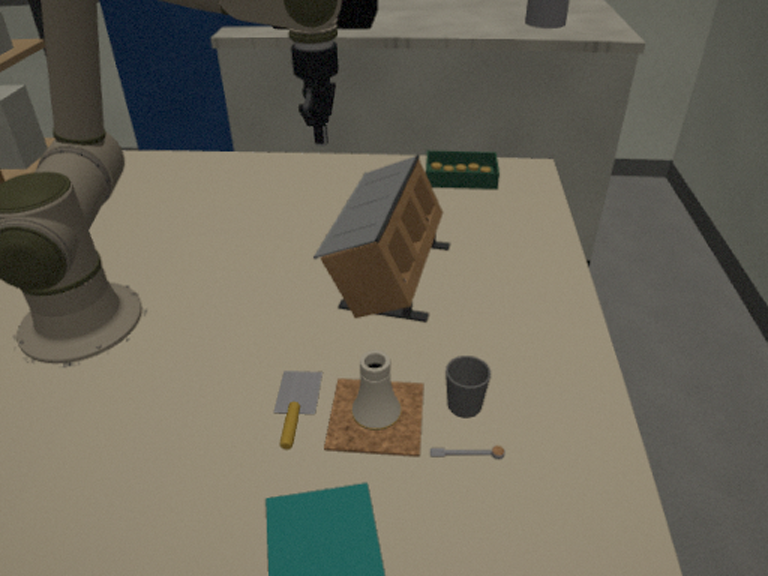

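View pics/scene21.png

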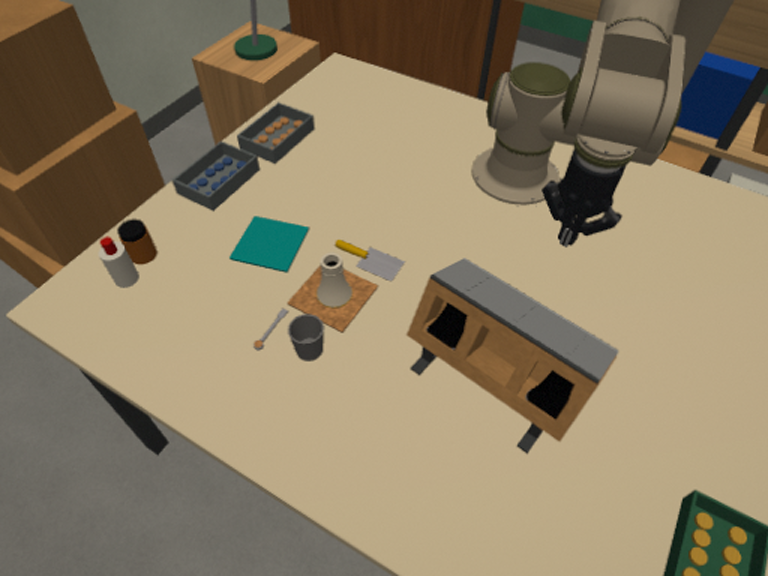

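```bash
python3 -c "
from rig import ctrl
print(ctrl.finish_job())"
```

```text
the job is handed in; nothing more can be done
None
```

The job is done and handed in at about 24 s of robot time. No verdict came back.

- **Flap opened:** I pushed it open with the shut fingers to about 2.05–2.1 rad. That angle is estimated from where the fingers stopped.
- **Bell placed:** I took the ivory bell by its neck from the middle cell and lifted it out along the cell axis. The tool can only point down, so I set the bell's low edge on the cork mat. I rolled it upright at about 12 N and released it.
- **Flap shut:** I pushed it back from behind and pressed it down. It seated at the predicted height, with 24 N at the fingers.

**Last checks:**
- **Bell:** it stands upright on its flare, within about 2 mm of the mat's centre by model overlay. The network put its origin about 12 mm off in the last picture, at (564,-177). I trusted the overlay, which matched in both views.
- **Flap:** the edge is within about 2 px of the shut position in the side view and a little less certain in the scene view, so within roughly 0.02 rad of shut.
- **Rest of the scene:** the black bells still show in their own cells. The cup, slick and key were found within a few mm of where they started. The network's top hit for the slick actually fell on the key; the second hit and the picture show the slick unmoved.

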